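# Set shaft parts over in assembly order

## Task

The four parts of a stripped gearbox shaft stand on the plywood rack, left to right in the order they came off. Move them to the empty grey steel rack in the reverse order for reassembly: the part at the left end of the old row goes to the right end of the new one, and so on (left and right as seen from the robot). Leave each part standing upright as it stood, centred on its own seat, with one part on each of the four seats.

Things in the scene. Friction and masses are not known exactly. Their poses are not given: they have to be found in the camera images.
- old_rack: Old rack: light plywood board with the four parts on round black rubber pads. Fixed, 80 x 276 x 12 mm; origin at the centre of its underside, z up, x away from the robot, y to the left along the row (turned up to 20 degrees clockwise from above: its left end is the farther one). Pad centres at y = +99, +33, -33 and -99 mm, x = 0; pad tops at z = 15 mm. Which pad is at which place varies. It may stand left or right of the new rack.
- new_rack: New rack: grey steel plate, empty at the start. Fixed, 80 x 276 x 12 mm; origin at the centre of its underside, z up, x away from the robot, y to the left along the row (turned up to 20 degrees clockwise from above: its left end is the farther one). Raised round seats, 56 mm across and 3 mm high, stand in a row on its top, their centres at y = +99, +33, -33 and -99 mm, x = 0; their tops, where the parts stand, are at z = 15 mm.
- bearing_center (a point): Ball bearing, flat steel ring 52 mm across and 15 mm high, lying flat, 0.12 kg; it fills its outline (grasp it outside). This point is its centre, half-way up; z up.
- gear_center (a point): Spur gear, bright steel with small teeth all round and an 18 mm bore, 48 mm across and 20 mm high, lying flat, 0.16 kg; grasp it outside, not in the bore. This point is its centre, half-way up; z up.
- bush_center (a point): Flanged brass bush standing on its flange: flange 50 mm across and 7 mm thick at the bottom, plain neck 32 mm across above it, 32 mm high in all, 22 mm bore, 0.15 kg. This point is on its axis, half-way up its height (16 mm); z up.
- sleeve_center (a point): Plain bright steel spacer sleeve, a tube standing upright: 36 mm across, 55 mm high, wall 4 mm, 0.15 kg. This point is its centre, half-way up; z up.
- bearing_pad: Fixed black rubber pad in the old rack, disc 56 mm across and 3 mm thick, on which the bearing stands at the start, so it marks the bearing's place in the old row. Origin at the centre of its underside.
- gear_pad: Fixed black rubber pad in the old rack, disc 56 mm across and 3 mm thick, on which the gear stands at the start, so it marks the gear's place in the old row. Origin at the centre of its underside.
- bush_pad: Fixed black rubber pad in the old rack, disc 56 mm across and 3 mm thick, on which the bush stands at the start, so it marks the bush's place in the old row. Origin at the centre of its underside.
- sleeve_pad: Fixed black rubber pad in the old rack, disc 56 mm across and 3 mm thick, on which the sleeve stands at the start, so it marks the sleeve's place in the old row. Origin at the centre of its underside.
There are look-alikes about, which are no part of the job. Leave any pink or purple look-alike of the part that bears sleeve_center alone.

How it is judged:
At the end, for the whole second after the job is handed in: Each part stands upright (within 7 degrees), at rest, on the seat of the new rack that mirrors its pad's place in the old rack (left end to right end and so on), its centre within 13 mm of the seat's centre along and across the rack, at seat height within 4 mm (((y of bearing_pad in the frame of old_rack between 0.089 and 0.109 m and y of bearing_center in the frame of new_rack between -0.112 and -0.086 m) or (y of bearing_pad in the frame of old_rack between 0.023 and 0.043 m and y of bearing_center in the frame of new_rack between -0.046 and -0.02 m) or (y of bearing_pad in the frame of old_rack between -0.043 and -0.023 m and y of bearing_center in the frame of new_rack between 0.02 and 0.046 m) or (y of bearing_pad in the frame of old_rack between -0.109 and -0.089 m and y of bearing_center in the frame of new_rack between 0.086 and 0.112 m)) and x of bearing_center in the frame of new_rack between -0.013 and 0.013 m and z of bearing_center in the frame of new_rack between 0.0185 and 0.0265 m and angle between each of bearing_center, gear_center, bush_center, sleeve_center's own z axis and vertical below 0.12 rad and linear speed of each of bearing, gear, bush, sleeve below 0.02 m/s and ((y of gear_pad in the frame of old_rack between 0.089 and 0.109 m and y of gear_center in the frame of new_rack between -0.112 and -0.086 m) or (y of gear_pad in the frame of old_rack between 0.023 and 0.043 m and y of gear_center in the frame of new_rack between -0.046 and -0.02 m) or (y of gear_pad in the frame of old_rack between -0.043 and -0.023 m and y of gear_center in the frame of new_rack between 0.02 and 0.046 m) or (y of gear_pad in the frame of old_rack between -0.109 and -0.089 m and y of gear_center in the frame of new_rack between 0.086 and 0.112 m)) and x of gear_center in the frame of new_rack between -0.013 and 0.013 m and z of gear_center in the frame of new_rack between 0.021 and 0.029 m and ((y of bush_pad in the frame of old_rack between 0.089 and 0.109 m and y of bush_center in the frame of new_rack between -0.112 and -0.086 m) or (y of bush_pad in the frame of old_rack between 0.023 and 0.043 m and y of bush_center in the frame of new_rack between -0.046 and -0.02 m) or (y of bush_pad in the frame of old_rack between -0.043 and -0.023 m and y of bush_center in the frame of new_rack between 0.02 and 0.046 m) or (y of bush_pad in the frame of old_rack between -0.109 and -0.089 m and y of bush_center in the frame of new_rack between 0.086 and 0.112 m)) and x of bush_center in the frame of new_rack between -0.013 and 0.013 m and z of bush_center in the frame of new_rack between 0.027 and 0.035 m and ((y of sleeve_pad in the frame of old_rack between 0.089 and 0.109 m and y of sleeve_center in the frame of new_rack between -0.112 and -0.086 m) or (y of sleeve_pad in the frame of old_rack between 0.023 and 0.043 m and y of sleeve_center in the frame of new_rack between -0.046 and -0.02 m) or (y of sleeve_pad in the frame of old_rack between -0.043 and -0.023 m and y of sleeve_center in the frame of new_rack between 0.02 and 0.046 m) or (y of sleeve_pad in the frame of old_rack between -0.109 and -0.089 m and y of sleeve_center in the frame of new_rack between 0.086 and 0.112 m)) and x of sleeve_center in the frame of new_rack between -0.013 and 0.013 m and z of sleeve_center in the frame of new_rack between 0.0385 and 0.0465 m); the robot touches nothing.
It also fails if it takes over 109 s, if anything falls off the work surface, if the arm or the gripper's body presses on something with over 40 N, if the wrist force passes 120 N, or if a joint passes its speed limit or range.

## Robot

A 7-joint arm with a two-finger parallel gripper is mounted at the origin on a cart in front of the work surface, level with it; the furniture and walls round the work are solid. World frame = base frame: x ahead of the robot, y to its left, z up, the work surface at z = 0. Lengths are in m, angles in rad, forces in N, time in s.
With the tool pointing down it reaches from about 0.4 to 0.925 m from the base axis. Payload 5.6 kg.
Tool frame: the origin (TCP) lies between the finger pads; the fingertips stand env.tip_reach ahead of it and the grasp point (between the pads) lies 5 mm behind it (env.tip_reach is the distance from the TCP to the fingertips, in m); z points along the fingers, y is the direction in which the jaws open and shut (so a half turn about z gives the same grasp; the last joint's range is limited). The gripper opens to 85 mm and grips with 20 to 120 N. Pads are 22 mm wide; open, the fingers measure 114 mm over their backs; the gripper's body (76 mm by 85 mm) begins 54 mm behind the grasp point. The pads swing forward as they close: fully open they stand 13 mm farther back than shut.
Start: joints at [1.157, 0.468, -0.012, 1.603, 0.006, 1.071, -0.056], TCP at [0.235, -0.606, 0.245] pointing down, gripper open.
Joint ranges: [-2.53, 2.53], [-0.31, 2.02], [-1.57, 1.55], [0.28, 2.44], [-1.29, 4.43], [0.15, 1.84], [-2.92, 2.92]. Speed limits (rad/s): [2.57, 2.57, 3.14, 3.14, 3.14, 3.14, 3.14].

## Interface

Orientations are given as a 3x3 rotation matrix whose columns are the frame's x, y, z axes.
In Python, from cell import env gives the robot as it stands. The module is installed in compiled form; this text tells all that it offers.
- The arm moves only by the tool carry_out, never from a script. Its argument "series" is one flat list of numbers, 4 for each row, row after row: the shift along the tool's x, y, z in mm, then the turn about the tool's z in degrees. In form: [tx, ty, tz, twist, tx, ty, tz, twist, ...]. A call has exactly 10 rows; each row shifts and turns the pose as measured when the row begins, along the tool's axes as they then stand; what a row does not reach is not made up. A row lasts 1/12 s, in which the tool goes at most 41.7 mm and 7.16 degrees, less where a joint would pass 70% of its speed; a pose out of reach is approached as far as the arm can. A call is refused whole if a number of a shift passes 41.7 or a number of a turn 7.16, either way. A call with a gripper value outside its range is refused whole. "hand" is the finger opening in mm, from 0 to 85.4, set as the call begins (left out, the last holds). The fingers move at their own pace and stop on an object; "squeeze" is the grip in N (left out, the last holds). Time passes only in rows, so rows that do not move let the fingers close, or fill a call up. It gives the time, the measured TCP pose, the force and the opening at its end, in the units of the state.
- env.read_state(): the state, without advancing time (a new reading comes with each control period).
- env.snapshot(name): name is "scene" or "top"; returns the picture (420x560x3 uint8, red, green, blue); there is no depth.
- env.calibration(name): a dict with "intrinsics" (3x3 intrinsics, pixels), "T" (4x4, takes a point from camera to world coordinates). Camera axes: x right, y up, looking along -z (the intrinsics and any distortion apply to the point x, -y, -z); pixel columns grow to the right and rows downward; lengths in m; the calibration is good to about 2 mm. A picture is of the moment at which its call begins. calibration takes no time and is no camera call.
- env.finish_job(): hands the job in, once; it reports no verdict.
The state is a dict: "clock": time; "joint_pos": joint angles; "joint_velocities": joint speeds; "tau": joint torques, N m; "tcp_pos": TCP position; "tool_rot": TCP orientation; "ft_force": force on the tool from outside, world axes, zero at the start; "ft_torque": the same for the moment, N m; "gripper_width": opening from 0.0 (shut) to 1.0 (fully open).
Only numpy, scipy, OpenCV 4.12 (cv2) and the standard library are available. Lean on these libraries where they do the work, as an engineer would, in place of code of your own. Each camera call takes 0.05 s, during which the arm holds its last target. There are 200 camera calls.

## Working session

There is one attempt and no reset: what is moved stays moved. The work goes in short steps, Python scripts to look and compute and a tool call to move; the robot and the scene stay as the last step left them, time stands still between calls to the robot, and variables do not carry over. Pictures are saved under pics/ and viewed, about 12 in all and at most 16, crops included, and the job is handed in when it is done.

Besides the shell and the picture viewer there is one more tool, called after ">>>" as name(argument=value, ...) on one line, values as JSON. carry_out: Moves the arm, as the interface text tells. Its arguments: {"type":"object","properties":{"series":{"type":"array"},"hand":{"type":"number"},"squeeze":{"type":"number"}},"required":["series"]}

```bash
mkdir -p pics; python3 - <<'E'
from cell import env
import cv2, numpy as np
for n in("scene","top"):
    im=env.snapshot(n); cv2.imwrite(f"pics/{n}0.png",im[:,:,::-1]); c=env.calibration(n); print(n,c["intrinsics"].tolist(),np.round(c["T"],4).tolist(), [k for k in c])
s=env.read_state(); print({k:np.round(v,3).tolist() for k,v in s.items()}, env.tip_reach)
E
```

```text
scene [[524.0318190592379, 0.0, 277.7638605885538], [0.0, 524.0318190592379, 206.28169683795318], [0.0, 0.0, 1.0]] [[0.6165, 0.4137, -0.6699, -0.5009], [-0.7874, 0.3256, -0.5235, -0.6701], [0.0016, 0.8502, 0.5264, 0.8335], [0.0, 0.0, 0.0, 1.0]] ['intrinsics', 'T']
top [[380.8256602582314, 0.0, 283.4068164829403], [0.0, 380.8256602582314, 205.87093298832204], [0.0, 0.0, 1.0]] [[-0.001, 0.9887, -0.15, 0.3282], [-1.0, -0.0009, 0.0007, 0.0877], [0.0006, 0.15, 0.9887, 0.9356], [0.0, 0.0, 0.0, 1.0]] ['intrinsics', 'T']
{'clock': 0.1, 'joint_pos': [1.157, 0.468, -0.012, 1.604, 0.006, 1.071, -0.056], 'joint_velocities': [-0.0, -0.002, 0.001, -0.003, 0.001, -0.001, 0.0], 'tau': [0.001, -53.352, 0.022, -25.196, 0.012, 0.004, -0.0], 'tcp_pos': [0.235, -0.605, 0.244], 'tool_rot': [[0.932, 0.362, -0.001], [0.362, -0.932, 0.001], [-0.0, -0.002, -1.0]], 'ft_force': [-0.397, 1.015, 0.025], 'ft_torque': [-0.008, 0.001, 0.057], 'gripper_width': 1.001} 0.014
```

View pics/scene0.png

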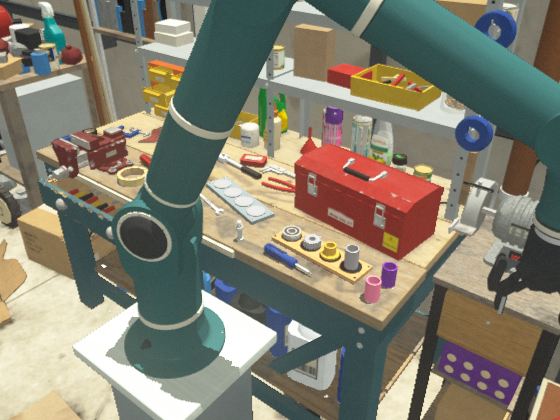

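View pics/top0.png

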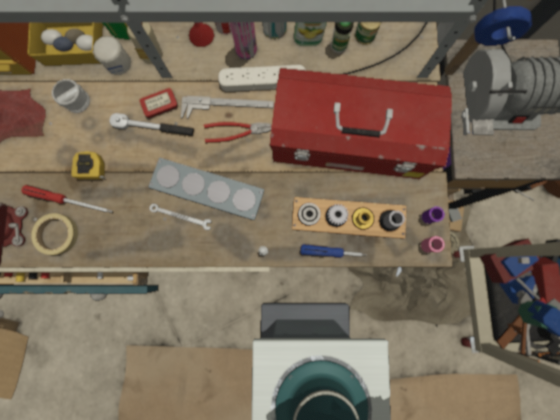

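The old row, left to right (top view): bearing (310,214), gear (338,214), bush (363,217), sleeve (393,218). The new rack's seats run from (167,175) to (243,200). Of the three tubes at the right, the steel one on the rack at (393,218) is the sleeve. Purple (433,214) and pink (433,244) stand off the rack and are look-alikes, so I'll leave them alone. Next I'll measure and confirm with a crop.

```bash
cat > h.py <<'E'
from cell import env
import cv2, numpy as np
def ray(n,uv,z):
    c=env.calibration(n); K=c["intrinsics"]; T=c["T"]; u,v=uv
    d=T[:3,:3]@np.array([(u-K[0,2])/K[0,0],-(v-K[1,2])/K[1,1],-1]); o=T[:3,3]
    return o+d*(z-o[2])/d[2]
def pix(n,p):
    c=env.calibration(n); q=np.linalg.inv(c["T"])@np.r_[p,1]; K=c["intrinsics"]
    return K[0,0]*q[0]/-q[2]+K[0,2], -K[1,1]*q[1]/-q[2]+K[1,2]
def rack(n,mask,z):
    cs=cv2.findContours(mask,cv2.RETR_EXTERNAL,cv2.CHAIN_APPROX_NONE)[0]
    k=max(cs,key=cv2.contourArea)[:,0]
    P=np.array([ray(n,p,z)[:2] for p in k])*1000
    r=cv2.minAreaRect(P.astype(np.float32)); b=cv2.boxPoints(r)
    e=[b[1]-b[0],b[2]-b[1]]; y=max(e,key=np.linalg.norm); y=y/np.linalg.norm(y)*np.sign(y[1])
    return np.array(r[0]),r[1],np.degrees(np.arctan2(y[0],y[1])),y
E
python3 - <<'E'
from h import *
im=cv2.imread("pics/top0.png"); hsv=cv2.cvtColor(im,cv2.COLOR_BGR2HSV)
for p in[(180,188),(160,170),(348,202),(400,208),(300,232),(230,220),(167,175)]: print(p,hsv[p[1],p[0]])
def win(m,x0,x1,y0,y1):
    o=np.zeros_like(m); o[y0:y1,x0:x1]=m[y0:y1,x0:x1]; return o
new=win(cv2.inRange(hsv,(85,15,60),(130,255,255)),140,275,150,225)
new=cv2.morphologyEx(new,cv2.MORPH_CLOSE,np.ones((7,7)))
old=win(cv2.inRange(hsv,(5,100,150),(25,255,255)),285,412,192,242)
old=cv2.morphologyEx(old,cv2.MORPH_CLOSE,np.ones((25,25)))
for nm,m in(("new",new),("old",old)):
    c,s,a,y=rack("top",m,.012); print(nm,c,s,a)
    x=np.array([y[1],-y[0]])
    for t in(99,33,-33,-99):
        w=c+y*t; u=pix("top",np.r_[w,15]/1000); print(t,w.round(1),np.round(u,1)); cv2.drawMarker(im,tuple(int(round(q)) for q in u),(0,0,255),0,5)
g=[cv2.resize(im[145:225,140:275],None,fx=4,fy=4),cv2.resize(im[185:255,285:455],None,fx=4,fy=4)]
w=max(i.shape[1] for i in g); g=[cv2.copyMakeBorder(i,0,0,0,w-i.shape[1],0) for i in g]
cv2.imwrite("pics/c1.png",np.vstack(g)[:600])
s=cv2.imread("pics/scene0.png"); cv2.imwrite("pics/c2.png",cv2.resize(s[150:310,200:400],None,fx=3.7,fy=3.7))
E
```

```text
(180, 188) [ 77  13 139]
(160, 170) [ 18   8 152]
(348, 202) [ 17 104 182]
(400, 208) [ 17 108 187]
(300, 232) [ 18  69 134]
(230, 220) [ 19  64 127]
(167, 175) [ 15  10 157]Traceback (most recent call last):
  File "<stdin>", line 11, in <module>
  File "h.py", line 12, in rack
    k=max(cs,key=cv2.contourArea)[:,0]
      ~~~^^^^^^^^^^^^^^^^^^^^^^^^
ValueError: max() iterable argument is empty
```

Low saturation marks the steel; the plywood needs a lower threshold.

```bash
cat > m.py <<'E'
from h import *
def win(m,x0,x1,y0,y1):
    o=np.zeros_like(m); o[y0:y1,x0:x1]=m[y0:y1,x0:x1]; return o
def racks(im):
    hsv=cv2.cvtColor(im,cv2.COLOR_BGR2HSV)
    new=win(cv2.inRange(hsv,(0,0,90),(180,40,255)),140,275,150,225)
    new=cv2.morphologyEx(new,cv2.MORPH_OPEN,np.ones((7,7)))
    old=win(cv2.inRange(hsv,(5,85,140),(25,255,255)),285,412,192,242)
    old=cv2.morphologyEx(old,cv2.MORPH_CLOSE,np.ones((25,25)))
    return (("new",rack("top",new,.012)),("old",rack("top",old,.012)))
E
python3 - <<'E'
from m import *
im=cv2.imread("pics/top0.png")
for nm,(c,s,a,y) in racks(im):
    print(nm,c,s,a)
    for t in(99,33,-33,-99):
        w=c+y*t; u=pix("top",np.r_[w,15]/1000); print(t,w.round(1),np.round(u,1)); cv2.drawMarker(im,tuple(int(round(q)) for q in u),(0,0,255),0,5)
g=[cv2.resize(im[145:225,140:275],None,fx=4,fy=4),cv2.resize(im[185:255,285:455],None,fx=4,fy=4)]
w=max(i.shape[1] for i in g); g=[cv2.copyMakeBorder(i,0,0,0,w-i.shape[1],0) for i in g]
cv2.imwrite("pics/c1.png",np.vstack(g)[:600])
s=cv2.imread("pics/scene0.png"); cv2.imwrite("pics/c2.png",cv2.resize(s[150:310,200:400],None,fx=3.7,fy=3.7))
E
```

```text
new [512.62615967 278.10437012] (278.6620788574219, 83.6050796508789) 17.164717
99 [541.8 372.7] [167.9 176.4]
33 [522.4 309.6] [193.1 184.1]
-33 [502.9 246.6] [218.5 191.8]
-99 [483.4 183.5] [244.  199.6]
old [440.7041626  -72.78598022] (278.0421447753906, 82.9706039428711) 4.809434
99 [449.   25.9] [308.5 213.5]
33 [443.5 -39.9] [335.5 215.7]
-33 [ 437.9 -105.7] [362.6 217.9]
-99 [ 432.4 -171.4] [389.7 220.2]
```

View pics/c1.png

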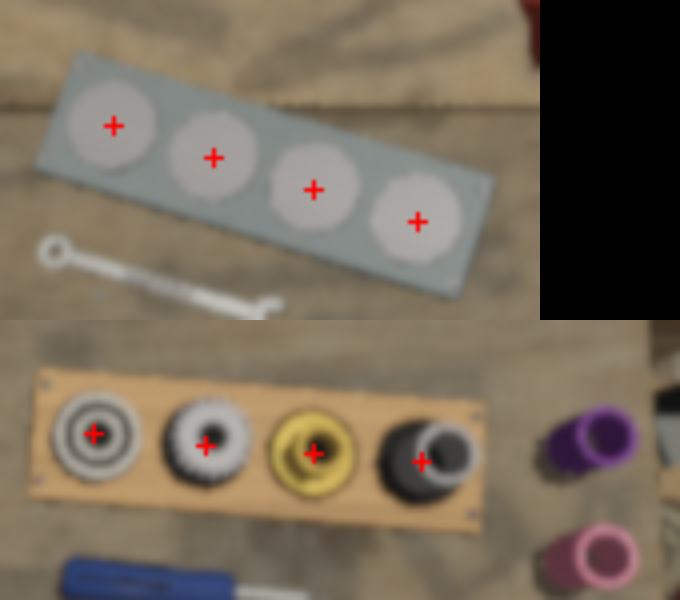

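View pics/c2.png

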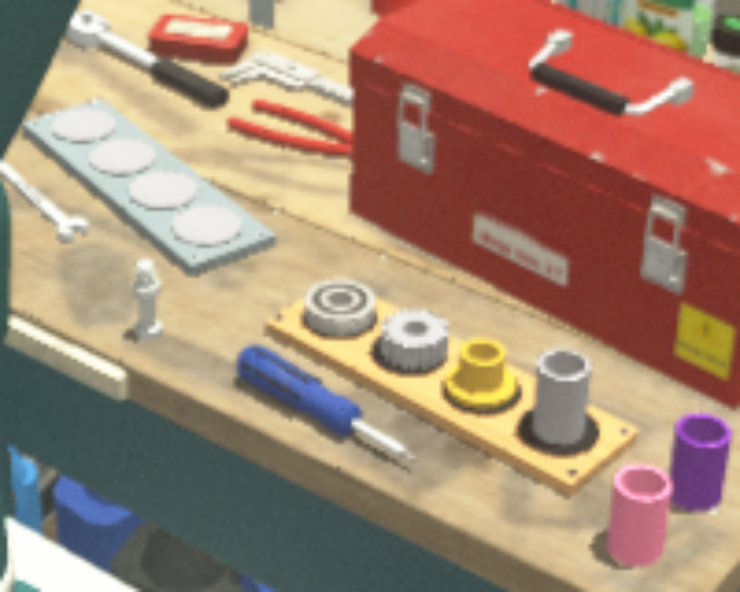

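Identification is confirmed: the steel sleeve is on its pad at the right end of the plywood, the tinted tubes are off it, and the red marks sit on the pads and seats. Next I'll compute part positions and rotate the tool so the jaws open across the rack (-64°).

```bash
cat > d.py <<'E'
import sys
from h import *
# usage: d.py x y z(mm) toolY_angle(deg): remaining turn, then shift in tool axes (after the turn)
def delta(x,y,z,a):
    s=env.read_state(); R=s["tool_rot"]; R=np.array(R); p=np.array(s["tcp_pos"])*1000
    cur=np.degrees(np.arctan2(R[1,1],R[0,1])); t=-((a-cur+180)%360-180)
    r=np.radians(a); Y=np.array([np.cos(r),np.sin(r),0]); Z=np.array([0,0,-1]); X=np.cross(Y,Z)
    d=np.array([x,y,z])-p
    print("tcp",p.round(1),"clk",round(s["clock"],2),"turn",round(t,1),"shift",(np.array([X,Y,Z])@d).round(1),"tilt",np.degrees(np.arccos(min(1,-R[2,2]))).round(2),"F",np.round(s["ft_force"],1),"w",round(s["gripper_width"],3))
if __name__=="__main__": delta(*map(float,sys.argv[1:5]))
E
python3 - <<'E'
from h import *
for n,u,z in(("bearing",(308.6,213.3),.030),("gear",(337.3,213.8),.035),("bush",(364.1,216.4),.047),("sleeve",(396.0,218.3),.070)): print(n,(ray("top",u,z)*1000).round(1))
for u in((167.4,175.9),(192.8,183.3),(218.1,191.1),(243.6,198.9)): print((ray("top",u,.015)*1000).round(1))
# sleeve/bush tops also from scene crop px
for n,u,z in(("sleeve",(564,362),.070),("bush",(486,352),.047),("gear",(414,329),.035),("bearing",(341,297),.030)):
    print("scene",n,(ray("scene",(u[0]/3.7-.37+200,u[1]/3.7-.37+150),z)*1000).round(1))
for u in((84,124),(122,156),(162,190),(207,226)): print((ray("scene",(u[0]/3.7-.37+200,u[1]/3.7-.37+150),.015)*1000).round(1))
print((ray("scene",(360/3.7+200,48/3.7+150),.15)*1000).round(),(ray("top",(276,150),.15)*1000).round())
E
```

```text
bearing [447.5  26.6  30. ]
gear [445.6 -41.5  35. ]
bush [ 437.8 -102.6   47. ]
sleeve [ 430.5 -170.6   70. ]
[543.1 373.9  15. ]
[524.3 310.4  15. ]
[504.7 247.6  15. ]
[485.2 184.6  15. ]
scene sleeve [ 432.2 -172.8   70. ]
scene bush [ 437.1 -109.5   47. ]
scene gear [443.1 -45.4  35. ]
scene bearing [449.2  23.9  30. ]
[541.7 369.4  15. ]
[521.2 306.7  15. ]
[500.5 243.9  15. ]
[481.1 179.6  15. ]
[589. 111. 150.] [568. 103. 150.]
```

>>> carry_out(series=[0,0,0,-7,0,0,0,-7,0,0,0,-7,0,0,0,-7,0,0,0,-7,0,0,0,-7,0,0,0,-7,0,0,0,-7,0,0,0,-7,0,0,0,-1], hand=85)

```text
clock: 0.93
tcp_pos: [0.234, -0.6023, 0.2385]
tool_rot: [[0.053, 0.999, -0.005], [0.999, -0.052, 0.011], [0.011, -0.006, -1.0]]
ft_force: [1.1, 1.1, 0.3]
gripper_width: 0.998
```

```bash
python3 d.py 433 -174 245 -4.8
```

```text
tcp [ 234.  -602.3  238.5] clk 0.93 turn 1.8 shift [443.4 162.4  -6.5] tilt 0.72 F [1.1 1.1 0.3] w 0.998
```

>>> carry_out(series=[38,14,-0.5,1.8,38,14,-0.5,0,38,14,-0.5,0,38,14,-0.5,0,38,14,-0.5,0,38,14,-0.5,0,38,14,-0.5,0,38,14,-0.5,0,38,14,-0.5,0,38,14,-0.5,0])

```text
clock: 1.77
tcp_pos: [0.4076, -0.2348, 0.2418]
tool_rot: [[0.136, 0.991, -0.01], [0.991, -0.136, 0.011], [0.01, -0.011, -1.0]]
ft_force: [0.4, -0.7, 0.2]
gripper_width: 0.993
```

```bash
python3 d.py 432 -172 245 -4.8
```

```text
tcp [ 407.6 -234.8  241.8] clk 1.77 turn -3.0 shift [64.6 19.1 -3.2] tilt 0.86 F [ 0.4 -0.7  0.2] w 0.993
```

>>> carry_out(series=[20,6,0,-2,20,6,0,-1,16,5,0,0,6,2,0,0,2,0,25,0,0,0,30,0,0,0,30,0,0,0,30,0,0,0,20,0,0,0,5,0])

```text
clock: 2.6
tcp_pos: [0.4392, -0.1617, 0.1006]
tool_rot: [[0.091, 0.996, 0.0], [0.996, -0.091, 0.007], [0.007, -0.001, -1.0]]
ft_force: [-0.6, -0.0, 0.4]
gripper_width: 0.992
```

```bash
python3 d.py 432 -172 55 -4.8
```

```text
tcp [ 439.2 -161.7  100.6] clk 2.6 turn -0.4 shift [-10.9  -6.3  45.6] tilt 0.41 F [-0.6 -0.   0.4] w 0.992
```

>>> carry_out(series=[-6,-3,0,0,-3,-2,0,0,-1,-1,0,0,0,0,15,0,0,0,15,0,0,0,15,0,0,0,8,0,0,0,2,0,0,0,0,0,0,0,0,0])

```text
clock: 3.43
tcp_pos: [0.4364, -0.1795, 0.0525]
tool_rot: [[0.104, 0.995, 0.014], [0.995, -0.104, -0.002], [-0.001, 0.014, -1.0]]
ft_force: [0.3, 0.2, 1.2]
gripper_width: 0.994
```

```bash
python3 d.py 432 -172 45 -4.8; python3 - <<'E'
from h import *
a=cv2.resize(env.snapshot("scene")[200:310,250:400,::-1],None,fx=5,fy=5); cv2.imwrite("pics/p1.png",a)
E
```

```text
tcp [ 436.4 -179.5   52.5] clk 3.43 turn -1.2 shift [ 7.1 -5.   7.5] tilt 0.79 F [0.3 0.2 1.2] w 0.994
```

View pics/p1.png

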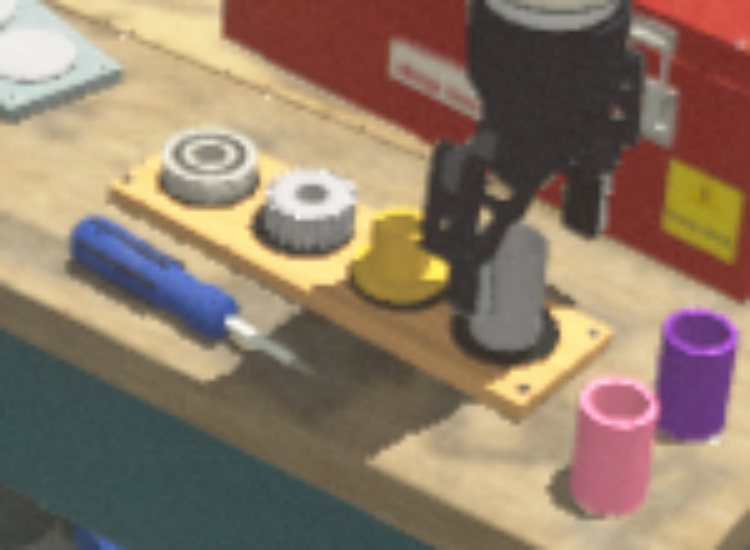

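The fingers straddle the steel sleeve. I'll nudge to centre and close.

>>> carry_out(series=[4,-3,3,-1,2,-1,2,0,0,0,0,0,0,0,0,0,0,0,0,0,0,0,0,0,0,0,0,0,0,0,0,0,0,0,0,0,0,0,0,0])

```text
clock: 4.32
tcp_pos: [0.4343, -0.1729, 0.0493]
tool_rot: [[0.084, 0.996, 0.018], [0.996, -0.084, -0.004], [-0.002, 0.018, -1.0]]
ft_force: [-0.5, 0.2, -0.5]
gripper_width: 0.993
```

```bash
python3 d.py 432 -172 45 -4.8
```

```text
tcp [ 434.3 -172.9   49.3] clk 4.32 turn -0.0 shift [ 0.7 -2.4  4.3] tilt 1.04 F [-0.5  0.2 -0.5] w 0.993
```

>>> carry_out(series=[0,-1,2,0,0,-1,1,0,0,0,0,0,0,0,0,0,0,0,0,0,0,0,0,0,0,0,0,0,0,0,0,0,0,0,0,0,0,0,0,0], hand=20, squeeze=45)

```text
clock: 5.15
tcp_pos: [0.4317, -0.1728, 0.0461]
tool_rot: [[0.084, 0.996, 0.016], [0.996, -0.084, -0.004], [-0.003, 0.017, -1.0]]
ft_force: [-0.8, 0.1, 0.4]
gripper_width: 0.402
```

>>> carry_out(series=[0,0,0,0,0,0,0,0,0,0,-8,0,0,0,-15,0,0,0,-25,0,0,0,-25,0,0,0,-25,0,0,0,-15,0,0,0,0,0,0,0,0,0])

```text
clock: 5.98
tcp_pos: [0.4275, -0.1709, 0.1645]
tool_rot: [[0.083, 0.997, 0.011], [0.997, -0.083, -0.002], [-0.001, 0.011, -1.0]]
ft_force: [0.0, -0.1, -2.4]
gripper_width: 0.404
```

```bash
python3 d.py 542 372 150 -17.2
```

```text
tcp [ 427.5 -170.9  164.5] clk 5.98 turn 12.5 shift [552.5 -51.2  14.5] tilt 0.66 F [ 0.  -0.1 -2.4] w 0.404
```

>>> carry_out(series=[15,0,0,6,36,-3,0,6,40,-4,0,0,40,-4,0,0,40,-4,0,0,40,-4,0,0,40,-4,0,0,40,-4,0,0,40,-4,0,0,40,-4,0,0])

```text
clock: 6.82
tcp_pos: [0.4953, 0.1966, 0.1512]
tool_rot: [[0.321, 0.947, -0.007], [0.947, -0.321, -0.008], [-0.01, -0.004, -1.0]]
ft_force: [0.4, -1.1, -2.0]
gripper_width: 0.401
```

```bash
python3 d.py 542 372 150 -17.2
```

```text
tcp [495.3 196.6 151.2] clk 6.82 turn -1.5 shift [181.3  -7.3   1.2] tilt 0.62 F [ 0.4 -1.1 -2. ] w 0.401
```

>>> carry_out(series=[38,-2,0,-1,38,-2,0,0,35,-1,0,0,28,-1,0,0,16,0,0,0,6,0,0,0,2,0,0,0,0,0,0,0,0,0,0,0,0,0,0,0])

```text
clock: 7.65
tcp_pos: [0.5306, 0.3672, 0.1316]
tool_rot: [[0.29, 0.956, -0.029], [0.957, -0.291, -0.016], [-0.024, -0.023, -0.999]]
ft_force: [-0.1, 0.4, -2.0]
gripper_width: 0.406
```

```bash
python3 d.py 542 372 46 -17.2
```

```text
tcp [530.6 367.2 131.6] clk 7.65 turn 0.3 shift [ 8.   9.5 85.6] tilt 1.91 F [-0.1  0.4 -2. ] w 0.406
```

>>> carry_out(series=[3,4,0,0,3,3,0,0,1,1,0,0,0,0,12,0,0,0,18,0,0,0,18,0,0,0,12,0,0,0,5,0,0,0,0,0,0,0,0,0])

```text
clock: 8.48
tcp_pos: [0.5429, 0.3643, 0.0626]
tool_rot: [[0.299, 0.954, -0.026], [0.954, -0.299, -0.018], [-0.025, -0.019, -1.0]]
ft_force: [-0.8, -0.2, -1.5]
gripper_width: 0.403
```

```bash
python3 d.py 542 372 46 -17.2
```

```text
tcp [542.9 364.3  62.6] clk 8.48 turn -0.2 shift [ 7.  -3.1 16.6] tilt 1.79 F [-0.8 -0.2 -1.5] w 0.403
```

>>> carry_out(series=[4,-2,0,0,2,-1,0,0,0,0,0,0,0,0,4,0,0,0,5,0,0,0,3,0,0,0,1,0,0,0,0,0,0,0,0,0,0,0,0,0])

```text
clock: 9.32
tcp_pos: [0.5429, 0.3733, 0.0515]
tool_rot: [[0.298, 0.954, -0.021], [0.954, -0.299, -0.015], [-0.02, -0.016, -1.0]]
ft_force: [0.4, -0.6, -2.0]
gripper_width: 0.41
```

```bash
python3 d.py 542 372 46 -17.2; python3 - <<'E'
from h import *
cv2.imwrite("pics/p2.png",np.vstack([cv2.resize(env.snapshot("scene")[150:230,170:300,::-1],None,fx=4,fy=4),cv2.resize(env.snapshot("top")[155:225,140:270,::-1],None,fx=4,fy=4)]))
E
```

```text
tcp [542.9 373.3  51.5] clk 9.32 turn -0.2 shift [-1.5 -0.4  5.5] tilt 1.47 F [ 0.4 -0.6 -2. ] w 0.41
```

View pics/p2.png

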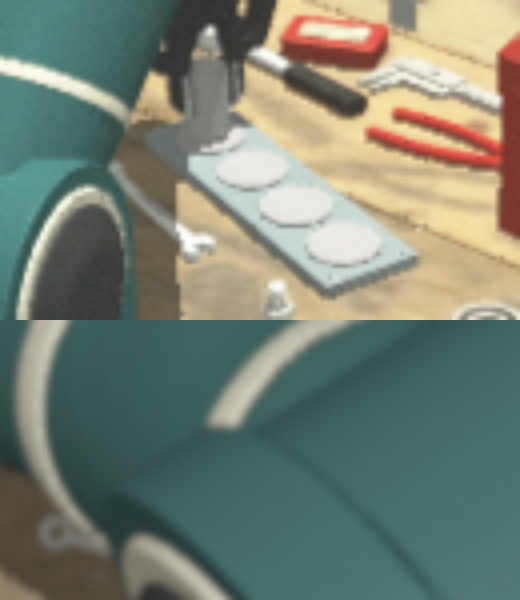

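The sleeve is over the leftmost seat; I'll lower it the last 5 mm and release.

>>> carry_out(series=[0,0,2,0,0,0,2,0,0,0,1,0,0,0,0,0,0,0,0,0,0,0,0,0,0,0,0,0,0,0,0,0,0,0,0,0,0,0,0,0])

```text
clock: 10.25
tcp_pos: [0.5432, 0.3734, 0.0467]
tool_rot: [[0.299, 0.954, -0.02], [0.954, -0.299, -0.014], [-0.019, -0.015, -1.0]]
ft_force: [-0.4, -0.0, -1.4]
gripper_width: 0.407
```

```bash
python3 d.py 542 372 46 -17.2
```

```text
tcp [543.2 373.4  46.7] clk 10.25 turn -0.2 shift [-1.7 -0.7  0.7] tilt 1.41 F [-0.4 -0.  -1.4] w 0.407
```

>>> carry_out(series=[0,0,1,0,0,0,1,0,0,0,0,0,0,0,0,0,0,0,0,0,0,0,0,0,0,0,0,0,0,0,0,0,0,0,0,0,0,0,0,0])

```text
clock: 11.08
tcp_pos: [0.5434, 0.3737, 0.0466]
tool_rot: [[0.299, 0.954, -0.019], [0.954, -0.299, -0.014], [-0.019, -0.014, -1.0]]
ft_force: [1.1, -0.0, -1.0]
gripper_width: 0.402
```

>>> carry_out(series=[0,0,0,0,0,0,0,0,0,0,0,0,0,0,0,0,0,0,0,0,0,0,0,0,0,0,0,0,0,0,-10,0,0,0,-25,0,0,0,-30,0], hand=85)

```text
clock: 11.92
tcp_pos: [0.5415, 0.3722, 0.1078]
tool_rot: [[0.298, 0.954, -0.029], [0.954, -0.299, -0.021], [-0.028, -0.022, -0.999]]
ft_force: [0.4, 0.2, 0.1]
gripper_width: 0.995
```

>>> carry_out(series=[0,0,-30,0,0,0,-25,0,-20,0,-15,-6,-36,4,0,-6,-40,4,0,0,-40,4,0,0,-40,4,0,0,-40,4,0,0,-40,4,0,0,-40,4,0,0])

```text
clock: 12.75
tcp_pos: [0.5402, 0.0836, 0.2016]
tool_rot: [[0.06, 0.998, -0.009], [0.998, -0.06, -0.004], [-0.005, -0.009, -1.0]]
ft_force: [0.8, -1.0, -0.3]
gripper_width: 0.996
```

```bash
python3 d.py 437.5 -106 150 -4.8
```

```text
tcp [540.2  83.6 201.6] clk 12.75 turn 1.3 shift [-197.6  -86.5   51.6] tilt 0.59 F [ 0.8 -1.  -0.3] w 0.996
```

>>> carry_out(series=[-20,-30,0,1,-32,-28,0,0,-38,-18,0,0,-38,-8,0,0,-30,0,0,0,-18,0,10,0,-6,0,20,0,0,0,25,0,0,0,25,0,0,0,8,0])

```text
clock: 13.58
tcp_pos: [0.4414, -0.1118, 0.1229]
tool_rot: [[0.102, 0.995, 0.008], [0.995, -0.102, -0.019], [-0.018, 0.01, -1.0]]
ft_force: [-0.4, -0.3, -0.3]
gripper_width: 0.997
```

```bash
python3 d.py 437.5 -106 50 -4.8
```

```text
tcp [ 441.4 -111.8  122.9] clk 13.58 turn -1.0 shift [ 5.5 -4.4 72.9] tilt 1.17 F [-0.4 -0.3 -0.3] w 0.997
```

```bash
python3 - <<'E'
from h import *
print(env.tip_reach)
for z in(.03,.04,.05,.06): print(z,(ray("scene",(250+465/5,200+305/5),z)*1000).round(1), pix("scene",np.array([.386,-.172,z])))
E
```

```text
0.014
0.03 [ 418.1 -158.7   30. ] (np.float64(340.63768744991563), np.float64(269.45413778236156))
0.04 [ 406.7 -165.    40. ] (np.float64(340.90430056350476), np.float64(266.2146732148053))
0.05 [ 395.3 -171.4   50. ] (np.float64(341.173128569217), np.float64(262.94829675061715))
0.06 [ 383.8 -177.8   60. ] (np.float64(341.4441991825461), np.float64(259.6546716345683))
```

>>> carry_out(series=[2,-2,15,-1,2,-1,18,0,0,0,15,0,0,0,5,0,0,0,0,0,0,0,0,0,0,0,0,0,0,0,0,0,0,0,0,0,0,0,0,0])

```text
clock: 14.42
tcp_pos: [0.4442, -0.108, 0.0748]
tool_rot: [[0.081, 0.997, 0.017], [0.997, -0.081, -0.022], [-0.02, 0.019, -1.0]]
ft_force: [-0.3, 0.3, 0.4]
gripper_width: 0.995
```

```bash
python3 d.py 437.5 -106 50 -4.8;  python3 - <<'E'
from h import *
a=cv2.resize(env.snapshot("scene")[200:310,250:400,::-1],None,fx=5,fy=5); cv2.imwrite("pics/p3.png",a)
E
```

```text
tcp [ 444.2 -108.    74.8] clk 14.42 turn 0.2 shift [ 1.4 -6.8 24.8] tilt 1.61 F [-0.3  0.3  0.4] w 0.995
```

View pics/p3.png

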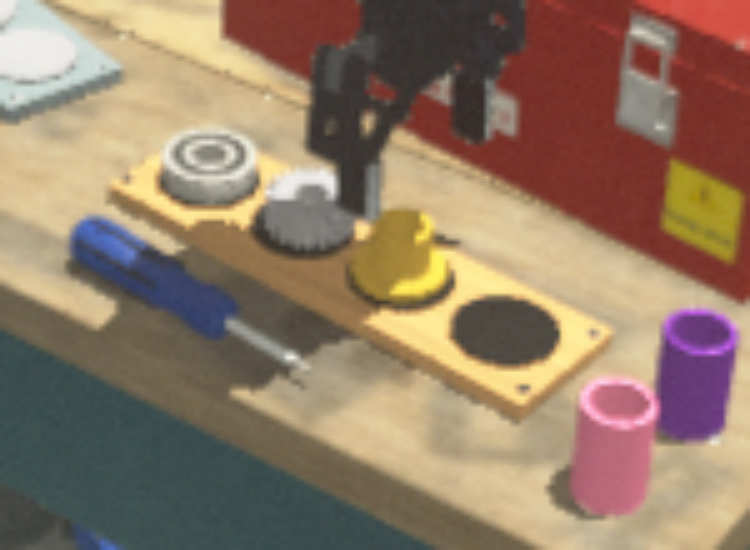

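Open fingertips sit about level with the TCP, so the 14 mm reach applies when shut. For the bush neck, TCP z ≈ 38 clears the flange.

>>> carry_out(series=[0,-4,0,0,0,-2,0,0,0,0,8,0,0,0,10,0,0,0,8,0,0,0,4,0,0,0,1,0,0,0,0,0,0,0,0,0,0,0,0,0])

```text
clock: 15.3
tcp_pos: [0.4373, -0.1081, 0.0394]
tool_rot: [[0.081, 0.997, 0.015], [0.997, -0.081, -0.021], [-0.02, 0.017, -1.0]]
ft_force: [-0.4, 0.5, -0.1]
gripper_width: 0.998
```

```bash
python3 d.py 437.5 -106 39 -4.8
```

```text
tcp [ 437.3 -108.1   39.4] clk 15.3 turn 0.2 shift [ 2.1 -0.   0.4] tilt 1.51 F [-0.4  0.5 -0.1] w 0.998
```

>>> carry_out(series=[1,0,0,0,0,0,0,0,0,0,0,0,0,0,0,0,0,0,0,0,0,0,0,0,0,0,0,0,0,0,0,0,0,0,0,0,0,0,0,0], hand=15)

```text
clock: 16.13
tcp_pos: [0.438, -0.1073, 0.0406]
tool_rot: [[0.081, 0.997, 0.017], [0.996, -0.081, -0.022], [-0.021, 0.019, -1.0]]
ft_force: [-0.7, 0.9, -0.2]
gripper_width: 0.355
```

>>> carry_out(series=[0,0,0,0,0,0,0,0,0,0,-8,0,0,0,-15,0,0,0,-25,0,0,0,-25,0,0,0,-25,0,0,0,-15,0,0,0,0,0,0,0,0,0])

```text
clock: 16.97
tcp_pos: [0.4338, -0.1036, 0.1595]
tool_rot: [[0.079, 0.997, 0.012], [0.997, -0.079, -0.021], [-0.02, 0.014, -1.0]]
ft_force: [-0.6, -0.5, -2.2]
gripper_width: 0.353
```

```bash
python3 d.py 522.5 309 150 -17.2
```

```text
tcp [ 433.8 -103.6  159.5] clk 16.97 turn 12.7 shift [420.4 -37.3   9.5] tilt 1.4 F [-0.6 -0.5 -2.2] w 0.353
```

>>> carry_out(series=[15,0,0,6,36,-3,0,6,40,-4,0,0,40,-4,0,0,40,-4,0,0,40,-4,0,0,40,-4,0,0,40,-4,0,0,40,-4,0,0,40,-4,0,0])

```text
clock: 17.8
tcp_pos: [0.5004, 0.262, 0.1372]
tool_rot: [[0.315, 0.949, -0.007], [0.949, -0.315, -0.033], [-0.033, 0.003, -0.999]]
ft_force: [1.9, -0.6, -1.5]
gripper_width: 0.352
```

>>> carry_out(series=[25,-1,0,0,10,0,0,-1,4,0,0,0,0,0,0,0,0,0,0,0,0,0,0,0,0,0,0,0,0,0,0,0,0,0,0,0,0,0,0,0])

```text
clock: 18.63
tcp_pos: [0.5076, 0.3008, 0.1275]
tool_rot: [[0.293, 0.956, -0.019], [0.955, -0.294, -0.038], [-0.042, -0.007, -0.999]]
ft_force: [0.2, -0.7, -2.0]
gripper_width: 0.352
```

```bash
python3 d.py 522.5 309 41 -17.2
```

```text
tcp [507.6 300.8 127.5] clk 18.63 turn 0.1 shift [12.3 11.8 86.5] tilt 2.42 F [ 0.2 -0.7 -2. ] w 0.352
```

>>> carry_out(series=[5,5,0,0,5,4,0,0,3,2,0,0,1,0,12,0,1,0,18,0,1,0,18,0,0,0,12,0,0,0,5,0,0,0,0,0,0,0,0,0])

```text
clock: 19.47
tcp_pos: [0.5248, 0.3119, 0.0567]
tool_rot: [[0.294, 0.956, -0.017], [0.955, -0.295, -0.037], [-0.04, -0.005, -0.999]]
ft_force: [-0.6, -0.2, -1.7]
gripper_width: 0.351
```

```bash
python3 d.py 522.5 309 41 -17.2
```

```text
tcp [524.8 311.9  56.7] clk 19.47 turn 0.1 shift [-3.4 -1.4 15.7] tilt 2.32 F [-0.6 -0.2 -1.7] w 0.351
```

>>> carry_out(series=[-2,-1,3,0,0,0,4,0,0,0,4,0,0,0,2,0,0,0,0,0,0,0,0,0,0,0,0,0,0,0,0,0,0,0,0,0,0,0,0,0])

```text
clock: 20.3
tcp_pos: [0.5248, 0.3108, 0.0459]
tool_rot: [[0.295, 0.955, -0.012], [0.955, -0.295, -0.034], [-0.036, -0.001, -0.999]]
ft_force: [0.6, 0.3, -1.5]
gripper_width: 0.352
```

```bash
python3 d.py 522.5 309 41 -17.2
```

```text
tcp [524.8 310.8  45.9] clk 20.3 turn 0.0 shift [-2.4 -1.7  4.9] tilt 2.06 F [ 0.6  0.3 -1.5] w 0.352
```

>>> carry_out(series=[-1,-1,2,0,0,0,2,0,0,0,1,0,0,0,0,0,0,0,0,0,0,0,0,0,0,0,0,0,0,0,0,0,0,0,0,0,0,0,0,0])

```text
clock: 21.13
tcp_pos: [0.5237, 0.3101, 0.0411]
tool_rot: [[0.295, 0.955, -0.011], [0.955, -0.295, -0.034], [-0.035, -0.001, -0.999]]
ft_force: [-0.8, 1.0, -0.7]
gripper_width: 0.354
```

>>> carry_out(series=[0,0,0,0,0,0,0,0,0,0,0,0,0,0,0,0,0,0,0,0,0,0,0,0,0,0,0,0,0,0,-10,0,0,0,-25,0,0,0,-30,0], hand=85)

```text
clock: 21.97
tcp_pos: [0.5214, 0.3102, 0.1032]
tool_rot: [[0.294, 0.956, -0.02], [0.955, -0.295, -0.039], [-0.043, -0.008, -0.999]]
ft_force: [-0.2, 0.8, 0.1]
gripper_width: 0.998
```

>>> carry_out(series=[0,0,-30,0,0,0,-10,0,-20,-6,0,-6,-36,-4,0,-6,-40,-4,0,0,-40,-4,0,0,-40,-4,0,0,-40,-4,0,0,-35,-4,0,0,-20,-4,0,0])

```text
clock: 22.8
tcp_pos: [0.459, 0.0482, 0.1649]
tool_rot: [[0.065, 0.998, -0.005], [0.998, -0.065, -0.027], [-0.027, -0.003, -1.0]]
ft_force: [-0.9, -0.0, -0.1]
gripper_width: 0.992
```

```bash
python3 d.py 444 -42 120 -4.8
```

```text
tcp [459.   48.2 164.9] clk 22.8 turn 1.1 shift [-91.2  -7.4  44.9] tilt 1.56 F [-0.9 -0.  -0.1] w 0.992
```

>>> carry_out(series=[-28,-2,0,1,-25,-2,0,0,-16,-1,0,0,-8,0,10,0,-2,0,15,0,0,0,20,0,0,0,15,0,0,0,5,0,0,0,0,0,0,0,0,0])

```text
clock: 23.63
tcp_pos: [0.4452, -0.0418, 0.1003]
tool_rot: [[0.093, 0.996, -0.002], [0.995, -0.094, -0.031], [-0.031, 0.001, -1.0]]
ft_force: [0.2, -0.5, 0.2]
gripper_width: 0.995
```

```bash
python3 d.py 444 -42 32 -4.8;  python3 - <<'E'
from h import *
a=cv2.resize(env.snapshot("scene")[140:290,180:370,::-1],None,fx=4,fy=4); cv2.imwrite("pics/p4.png",a)
E
```

```text
tcp [445.2 -41.8 100.3] clk 23.63 turn -0.6 shift [-0.3 -1.2 68.3] tilt 1.79 F [ 0.2 -0.5  0.2] w 0.995
```

View pics/p4.png

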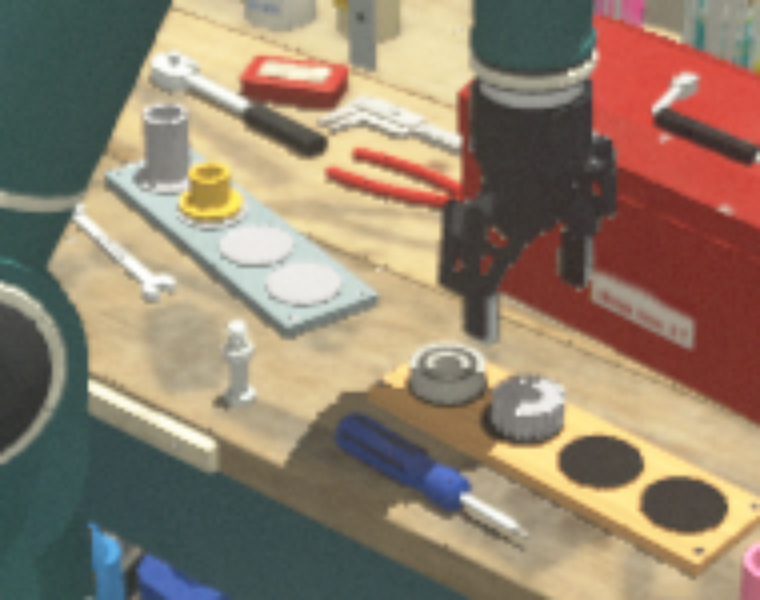

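The sleeve and bush stand on the two left seats, and the gripper is above the gear. Descending.

>>> carry_out(series=[0,-1,12,0,1,0,15,0,1,0,15,0,0,0,10,0,0,0,5,0,0,0,3,0,0,0,0,0,0,0,0,0,0,0,0,0,0,0,0,0])

```text
clock: 24.52
tcp_pos: [0.4513, -0.0398, 0.0445]
tool_rot: [[0.091, 0.996, 0.013], [0.995, -0.09, -0.032], [-0.031, 0.016, -0.999]]
ft_force: [-0.7, 0.1, 0.1]
gripper_width: 0.992
```

```bash
python3 d.py 444 -42 32 -4.8
```

```text
tcp [451.3 -39.8  44.5] clk 24.52 turn -0.4 shift [-2.8 -7.1 12.5] tilt 2.0 F [-0.7  0.1  0.1] w 0.992
```

>>> carry_out(series=[-1,-4,0,0,-1,-2,0,0,0,0,4,0,0,0,4,0,0,0,2,0,0,0,0,0,0,0,0,0,0,0,0,0,0,0,0,0,0,0,0,0])

```text
clock: 25.35
tcp_pos: [0.4451, -0.0421, 0.0343]
tool_rot: [[0.092, 0.996, 0.015], [0.995, -0.091, -0.033], [-0.031, 0.018, -0.999]]
ft_force: [0.5, 0.7, -0.3]
gripper_width: 0.993
```

```bash
python3 d.py 444 -42 32 -4.8
```

```text
tcp [445.1 -42.1  34.3] clk 25.35 turn -0.4 shift [-0.  -1.1  2.3] tilt 2.06 F [ 0.5  0.7 -0.3] w 0.993
```

>>> carry_out(series=[0,-1,2,0,0,0,0,0,0,0,0,0,0,0,0,0,0,0,0,0,0,0,0,0,0,0,0,0,0,0,0,0,0,0,0,0,0,0,0,0], hand=25)

```text
clock: 26.18
tcp_pos: [0.4443, -0.042, 0.0327]
tool_rot: [[0.091, 0.996, 0.015], [0.995, -0.091, -0.033], [-0.032, 0.018, -0.999]]
ft_force: [-0.9, 0.5, 0.8]
gripper_width: 0.54
```

>>> carry_out(series=[0,0,0,0,0,0,0,0,0,0,-8,0,0,0,-15,0,0,0,-25,0,0,0,-25,0,0,0,-25,0,0,0,-15,0,0,0,0,0,0,0,0,0])

```text
clock: 27.02
tcp_pos: [0.4396, -0.0373, 0.151]
tool_rot: [[0.089, 0.996, 0.009], [0.995, -0.089, -0.033], [-0.032, 0.012, -0.999]]
ft_force: [0.6, 0.0, -1.8]
gripper_width: 0.545
```

```bash
python3 d.py 502.5 246 150 -17.2
```

```text
tcp [439.6 -37.3 151. ] clk 27.02 turn 12.1 shift [289.3 -23.7   1. ] tilt 1.93 F [ 0.6  0.  -1.8] w 0.545
```

>>> carry_out(series=[15,0,0,6,36,-3,-2,6,40,-3,-2,0,40,-3,-2,0,40,-3,-2,0,38,-3,-2,0,32,-2,0,0,22,0,0,0,10,0,0,0,3,0,0,0])

```text
clock: 27.85
tcp_pos: [0.4964, 0.2377, 0.138]
tool_rot: [[0.314, 0.949, -0.011], [0.949, -0.314, -0.039], [-0.041, 0.002, -0.999]]
ft_force: [-0.3, -1.0, -2.4]
gripper_width: 0.543
```

```bash
python3 d.py 502.5 246 33 -17.2
```

```text
tcp [496.4 237.7 138. ] clk 27.85 turn -1.1 shift [  9.8   3.4 105. ] tilt 2.35 F [-0.3 -1.  -2.4] w 0.543
```

>>> carry_out(series=[4,2,0,-1,3,1,10,0,2,0,18,0,1,0,22,0,1,0,20,0,0,0,12,0,0,0,5,0,0,0,0,0,0,0,0,0,0,0,0,0])

```text
clock: 28.68
tcp_pos: [0.5019, 0.2295, 0.0418]
tool_rot: [[0.307, 0.951, -0.017], [0.95, -0.308, -0.05], [-0.053, -0.001, -0.999]]
ft_force: [-0.7, 0.2, -2.2]
gripper_width: 0.541
```

```bash
python3 d.py 502.5 246 33 -17.2
```

```text
tcp [501.9 229.5  41.8] clk 28.68 turn -0.7 shift [15.9 -4.3  8.8] tilt 3.02 F [-0.7  0.2 -2.2] w 0.541
```

>>> carry_out(series=[6,-2,0,0,5,-1,0,0,2,0,0,0,0,0,0,0,0,0,0,0,0,0,0,0,0,0,0,0,0,0,0,0,0,0,0,0,0,0,0,0])

```text
clock: 29.52
tcp_pos: [0.5055, 0.2461, 0.0452]
tool_rot: [[0.307, 0.952, -0.01], [0.951, -0.307, -0.047], [-0.047, 0.005, -0.999]]
ft_force: [0.4, 0.0, -1.0]
gripper_width: 0.541
```

```bash
python3 d.py 502.5 246 33 -17.2
```

```text
tcp [505.5 246.1  45.2] clk 29.52 turn -0.7 shift [-1.  -2.8 12.2] tilt 2.73 F [ 0.4  0.  -1. ] w 0.541
```

>>> carry_out(series=[0,-1,3,0,0,-1,4,0,0,0,3,0,0,0,1,0,0,0,0,0,0,0,0,0,0,0,0,0,0,0,0,0,0,0,0,0,0,0,0,0])

```text
clock: 30.35
tcp_pos: [0.5034, 0.2458, 0.0332]
tool_rot: [[0.308, 0.951, -0.01], [0.95, -0.308, -0.047], [-0.048, 0.005, -0.999]]
ft_force: [0.1, -1.0, -0.7]
gripper_width: 0.542
```

```bash
python3 d.py 502.5 246 33 -17.2
```

```text
tcp [503.4 245.8  33.2] clk 30.35 turn -0.7 shift [-0.1 -0.9  0.2] tilt 2.77 F [ 0.1 -1.  -0.7] w 0.542
```

>>> carry_out(series=[0,0,0,0,0,0,0,0,0,0,0,0,0,0,0,0,0,0,0,0,0,0,0,0,0,0,0,0,0,0,-10,0,0,0,-25,0,0,0,-30,0], hand=85)

```text
clock: 31.18
tcp_pos: [0.5009, 0.2472, 0.0958]
tool_rot: [[0.307, 0.952, -0.02], [0.95, -0.307, -0.051], [-0.055, -0.003, -0.998]]
ft_force: [1.0, -0.2, 0.0]
gripper_width: 0.993
```

>>> carry_out(series=[0,0,-25,0,-20,-2,0,-6,-36,-3,0,-6,-40,-3,0,0,-36,-3,0,0,-28,-2,0,0,-18,0,0,0,-8,0,0,0,0,0,0,0,0,0,0,0])

```text
clock: 32.02
tcp_pos: [0.4657, 0.0663, 0.1447]
tool_rot: [[0.087, 0.996, -0.0], [0.995, -0.087, -0.044], [-0.044, 0.004, -0.999]]
ft_force: [-0.4, 1.4, -0.0]
gripper_width: 0.999
```

```bash
python3 d.py 448.5 25.5 30 -4.8
```

```text
tcp [465.7  66.3 144.7] clk 32.02 turn -0.2 shift [-42.1 -13.8 114.7] tilt 2.55 F [-0.4  1.4 -0. ] w 0.999
```

>>> carry_out(series=[-15,-5,0,0,-12,-4,0,0,-6,-2,0,0,-2,-1,10,0,0,0,20,0,0,0,22,0,0,0,15,0,0,0,5,0,0,0,0,0,0,0,0,0])

```text
clock: 32.85
tcp_pos: [0.4546, 0.0435, 0.0708]
tool_rot: [[0.068, 0.998, 0.007], [0.997, -0.068, -0.035], [-0.034, 0.009, -0.999]]
ft_force: [0.3, -0.9, 0.5]
gripper_width: 0.999
```

```bash
python3 d.py 448.5 25.5 29 -4.8
```

```text
tcp [454.6  43.5  70.8] clk 32.85 turn 0.9 shift [-18.5  -4.6  41.8] tilt 2.04 F [ 0.3 -0.9  0.5] w 0.999
```

>>> carry_out(series=[-8,-2,0,0.5,-6,-2,0,0,-2,0,0,0,0,0,6,0,0,0,8,0,0,0,6,0,0,0,2,0,0,0,0,0,0,0,0,0,0,0,0,0])

```text
clock: 33.68
tcp_pos: [0.4514, 0.0259, 0.0495]
tool_rot: [[0.078, 0.997, 0.012], [0.996, -0.078, -0.035], [-0.034, 0.015, -0.999]]
ft_force: [-0.8, 0.4, -0.2]
gripper_width: 0.997
```

```bash
python3 d.py 448.5 25.5 29 -4.8
```

```text
tcp [451.4  25.9  49.5] clk 33.68 turn 0.3 shift [-0.7 -2.8 20.5] tilt 2.1 F [-0.8  0.4 -0.2] w 0.997
```

>>> carry_out(series=[0,-2,5,0,0,-1,6,0,0,0,5,0,0,0,2,0,0,0,1,0,0,0,0,0,0,0,0,0,0,0,0,0,0,0,0,0,0,0,0,0])

```text
clock: 34.52
tcp_pos: [0.4486, 0.0261, 0.0286]
tool_rot: [[0.077, 0.997, 0.013], [0.996, -0.077, -0.034], [-0.033, 0.015, -0.999]]
ft_force: [0.1, 0.7, -0.3]
gripper_width: 1.001
```

```bash
python3 d.py 448.5 25.5 29 -4.8
```

```text
tcp [448.6  26.1  28.6] clk 34.52 turn 0.4 shift [-0.6 -0.  -0.4] tilt 2.09 F [ 0.1  0.7 -0.3] w 1.001
```

>>> carry_out(series=[0,0,0,0,0,0,0,0,0,0,0,0,0,0,0,0,0,0,0,0,0,0,0,0,0,0,0,0,0,0,0,0,0,0,0,0,0,0,0,0], hand=30)

```text
clock: 35.35
tcp_pos: [0.4488, 0.026, 0.0293]
tool_rot: [[0.078, 0.997, 0.014], [0.996, -0.077, -0.035], [-0.034, 0.016, -0.999]]
ft_force: [-0.1, -0.1, 0.8]
gripper_width: 0.576
```

>>> carry_out(series=[0,0,0,0,0,0,0,0,0,0,-8,0,0,0,-15,0,0,0,-25,0,0,0,-25,0,0,0,-25,0,0,0,-10,0,0,0,0,0,0,0,0,0])

```text
clock: 36.18
tcp_pos: [0.4451, 0.03, 0.1421]
tool_rot: [[0.076, 0.997, 0.008], [0.997, -0.076, -0.035], [-0.034, 0.011, -0.999]]
ft_force: [-0.3, 0.3, -1.1]
gripper_width: 0.575
```

```bash
python3 d.py 483 183 130 -17.2;  python3 - <<'E'
from h import *
a=cv2.resize(env.snapshot("scene")[140:290,180:370,::-1],None,fx=4,fy=4); cv2.imwrite("pics/p5.png",a)
E
```

```text
tcp [445.1  30.  142.1] clk 36.18 turn 12.8 shift [157.4  -9.   12.1] tilt 2.06 F [-0.3  0.3 -1.1] w 0.575
```

View pics/p5.png

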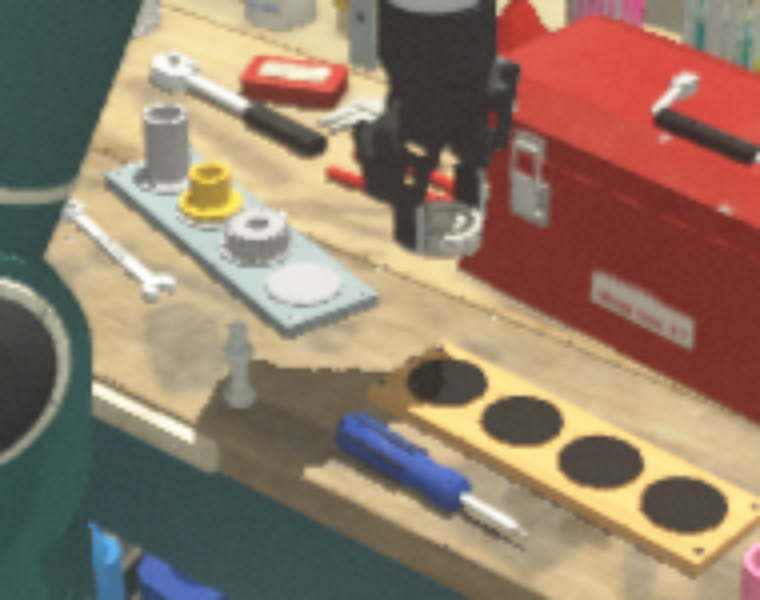

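The bearing is gripped and lifted, and the three others stand on their seats.

>>> carry_out(series=[12,0,0,6,28,-2,0,6,34,-2,0,0,32,-2,0,0,22,-1,0,0,10,0,0,0,4,0,0,0,0,0,0,0,0,0,0,0,0,0,0,0])

```text
clock: 37.07
tcp_pos: [0.4678, 0.1666, 0.1231]
tool_rot: [[0.298, 0.954, -0.016], [0.953, -0.299, -0.044], [-0.046, -0.002, -0.999]]
ft_force: [-0.8, -0.1, -1.3]
gripper_width: 0.58
```

```bash
python3 d.py 483 183 30 -17.2
```

```text
tcp [467.8 166.6 123.1] clk 37.07 turn -0.2 shift [20.1  9.7 93.1] tilt 2.65 F [-0.8 -0.1 -1.3] w 0.58
```

>>> carry_out(series=[8,4,0,0,7,3,0,0,4,1,0,0,1,0,10,0,1,0,18,0,1,0,18,0,0,0,12,0,0,0,5,0,0,0,0,0,0,0,0,0])

```text
clock: 37.9
tcp_pos: [0.4844, 0.1789, 0.0548]
tool_rot: [[0.306, 0.952, -0.014], [0.951, -0.307, -0.046], [-0.048, 0.001, -0.999]]
ft_force: [-0.8, -0.8, -1.0]
gripper_width: 0.576
```

```bash
python3 d.py 483 183 30 -17.2
```

```text
tcp [484.4 178.9  54.8] clk 37.9 turn -0.7 shift [ 3.5 -2.6 24.8] tilt 2.75 F [-0.8 -0.8 -1. ] w 0.576
```

>>> carry_out(series=[2,-1,5,0,1,-1,6,0,1,0,5,0,0,0,3,0,0,0,2,0,0,0,0,0,0,0,0,0,0,0,0,0,0,0,0,0,0,0,0,0])

```text
clock: 38.73
tcp_pos: [0.4852, 0.1836, 0.0339]
tool_rot: [[0.306, 0.952, -0.009], [0.951, -0.307, -0.044], [-0.045, 0.005, -0.999]]
ft_force: [-0.4, 0.6, -1.3]
gripper_width: 0.58
```

```bash
python3 d.py 483 183 30 -17.2
```

```text
tcp [485.2 183.6  33.9] clk 38.73 turn -0.7 shift [-1.2 -1.9  3.9] tilt 2.59 F [-0.4  0.6 -1.3] w 0.58
```

>>> carry_out(series=[0,-1,2,0,0,0,2,0,0,0,0,0,0,0,0,0,0,0,0,0,0,0,0,0,0,0,0,0,0,0,0,0,0,0,0,0,0,0,0,0])

```text
clock: 39.57
tcp_pos: [0.4844, 0.1836, 0.0299]
tool_rot: [[0.307, 0.952, -0.009], [0.951, -0.307, -0.044], [-0.045, 0.005, -0.999]]
ft_force: [0.8, 0.5, -1.6]
gripper_width: 0.577
```

>>> carry_out(series=[0,0,0,0,0,0,0,0,0,0,0,0,0,0,0,0,0,0,0,0,0,0,0,0,0,0,0,0,0,0,-10,0,0,0,-25,0,0,0,-30,0], hand=85)

```text
clock: 40.4
tcp_pos: [0.4817, 0.1852, 0.0931]
tool_rot: [[0.306, 0.952, -0.019], [0.951, -0.306, -0.048], [-0.051, -0.003, -0.999]]
ft_force: [0.6, 0.2, -0.0]
gripper_width: 0.996
```

>>> carry_out(series=[0,0,-30,0,-10,0,-25,0,-25,0,-15,0,-36,0,0,0,-36,0,0,0,-36,0,0,0,-36,0,0,0,-30,0,0,0,-20,0,0,0,-10,0,0,0])

```text
clock: 41.23
tcp_pos: [0.411, -0.0404, 0.1904]
tool_rot: [[0.295, 0.955, 0.0], [0.955, -0.295, -0.043], [-0.041, 0.013, -0.999]]
ft_force: [-0.7, -0.3, 0.2]
gripper_width: 0.996
```

```bash
python3 d.py 483 183 30 -17.2; python3 - <<'E'
from h import *
s=env.snapshot("scene")[:,:,::-1]; t=env.snapshot("top")[:,:,::-1]
cv2.imwrite("pics/s_full.png",s); cv2.imwrite("pics/t_full.png",t)
cv2.imwrite("pics/p6.png",np.vstack([cv2.resize(s[155:230,170:300],None,fx=4,fy=4),cv2.resize(t[155:225,140:270],None,fx=4,fy=4)]))
E
```

```text
tcp [411.  -40.4 190.4] clk 41.23 turn 0.1 shift [234.8   2.7 160.4] tilt 2.46 F [-0.7 -0.3  0.2] w 0.996
```

View pics/p6.png

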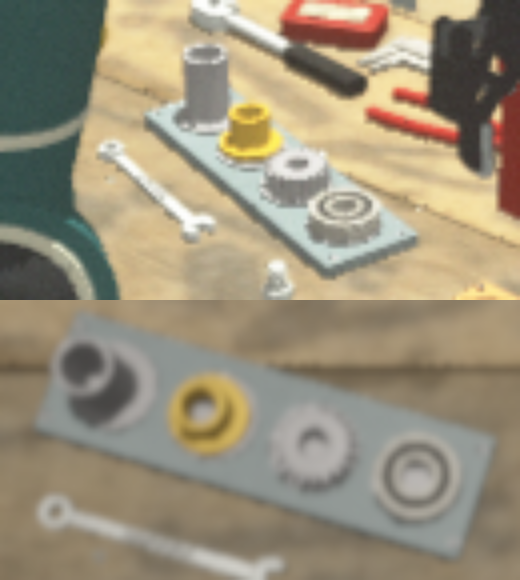

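```bash
python3 - <<'E'
from h import *
a=np.radians(17.2); X=np.array([np.cos(a),-np.sin(a)]); Y=np.array([np.sin(a),np.cos(a)])
# seats as seen from top view at start; part outlines in the same view
for n,u,z,s in(("sleeve",(83,368),.070,(543.1,373.9)),("bush",(209,413),.022,(524.3,310.4)),("gear",(313,445),.035,(504.7,247.6)),("bearing",(416,475),.030,(485.2,184.6))):
    p=ray("top",(140+u[0]/4-.375,155+(u[1]-300)/4-.375),z)[:2]*1000; d=p-s; print(n,p.round(1),"x,y off",(X@d).round(1),(Y@d).round(1))
E
```

```text
sleeve [540.5 373.7] x,y off -2.5 -1.0
bush [523.9 311.1] x,y off -0.6 0.5
gear [501.4 244.6] x,y off -2.3 -3.8
bearing [483.9 182.9] x,y off -0.7 -2.0
```

All four are within 5 mm of their seat centres, well inside the 13 mm limit. The arm is clear, so I'm handing in.

>>> carry_out(series=[0,0,0,0,0,0,0,0,0,0,0,0,0,0,0,0,0,0,0,0,0,0,0,0,0,0,0,0,0,0,0,0,0,0,0,0,0,0,0,0])

```text
clock: 42.17
tcp_pos: [0.413, -0.0342, 0.1914]
tool_rot: [[0.287, 0.958, 0.003], [0.957, -0.287, -0.041], [-0.038, 0.014, -0.999]]
ft_force: [-0.5, -0.4, 0.7]
gripper_width: 0.991
```

```bash
python3 -c "
from cell import env
print(env.finish_job())"
```

```text
the job is handed in; nothing more can be done
None
```

I moved all four parts to the steel rack in reverse order and handed the job in at about 42 s of the 109 s allowed. From left to right they now stand sleeve, bush, gear, bearing. The pink and purple look-alike tubes were not touched.

- **Position:** in the last top view each part's centre was within about 5 mm of its seat centre. The worst was the gear, at about 2 mm across the rack and 4 mm along it; the limit is 13 mm.
- **Upright and clear:** both camera views showed every part standing upright, and the gripper was open and about 0.16 m above the old rack.
- **Forces:** the readings I saw stayed around 2 N.
- **Disagreements:** before the first move the two cameras differed by up to about 7 mm on part and seat positions. I aimed between the two views. The final check used the top view alone, so those offsets could be a few millimetres out. The tool's tilt drifted up to about 3 degrees during the work, but the parts settled flat when released.

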